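Sweep the brass blanks off the cutting board into the tray

ROBOT

A 6-joint arm with a two-finger parallel gripper is mounted at the origin on the work surface. World frame = base frame: x ahead of the robot, y to its left, z up, the work surface at z = 0. Lengths are in m, angles in rad, forces in N, time in s.
With the tool pointing down it reaches from about 0.325 to 0.85 m from the base axis. Payload 4.4 kg.
Tool frame: the origin (TCP) lies at the very end of the fingers, on their centre line; the grasp point (between the pads) lies 19 mm behind it; z points along the fingers, y is the line along which they close (so a half turn about z gives the same grasp; the last joint's range is limited). The gripper opens to 94 mm and grips with 3 to 60 N. Pads are 16 mm wide; open, the fingers measure 119 mm over their backs; the gripper's body (75 mm by 177 mm) begins 78 mm behind the grasp point.
Start: joints at [-0.15, 0.207, 1.542, -0, 1.393, -0.15], TCP at [0.575, -0, 0.205] pointing down, gripper open.
Joint ranges: [-2.73, 2.73], [-0.86, 2.22], [0.23, 2.46], [-1.11, 4.25], [0.08, 2.63], [-2.82, 2.82]. Speed limits (rad/s): [2.79, 2.79, 3.14, 3.14, 3.14, 3.14].

INTERFACE

Orientations are given as a unit quaternion [x, y, z, w].
In Python, from station import readout, optics, order gives the robot as it stands. The module is installed in compiled form; this text tells all that it offers.
- The arm moves only by the shell command python3 -m handwheel 'ROWS' [OPENING]. ROWS is JSON, a list of rows, each an object of numbers: "dx", "dy", "dz": the shift along the tool's x, y, z in mm; "rx", "ry", "rz": the turn, a rotation vector about the tool's x, y, z in degrees. In form: [{"dx": .., "dy": .., "dz": .., "rx": .., "ry": .., "rz": ..}, ...]. A call has 1 to 5 rows; each row is the pose to reach, as a shift and turn from the pose commanded when the call began, along the tool's axes at that moment; what a row does not reach only later rows make up. A row lasts 1/12 s, in which the tool goes at most 41.7 mm and 7.16 degrees, less where a joint would pass 70% of its speed; a pose out of reach is approached as far as the arm can. A call with a gripper value outside its range is refused whole. OPENING is the opening, from 0 (shut) to 1 (fully open), set as the call begins (- or left out, the last holds). The fingers move at their own pace and stop on an object; the grip force is fixed at half the most. Time passes only in rows, so rows that repeat a pose let the fingers close. It gives the time, the measured TCP pose, the force, the opening and the grip force at its end, in the units of the state.
- readout.get_obs(): the state, without advancing time (a new reading comes with each control period).
- optics.capture(name): name is "scene" or "side" or "wrist"; returns a dict with "frame" (400x640x3 uint8, blue, green, red), "vertical_fov" (degrees; the focal length in pixels is half the picture's height over the tangent of half this angle, whatever the lens; pixels are square), "cx", "cy" (the principal point, pixels), "extrinsics" (4x4, takes a point from camera to world coordinates); the wrist camera has in their place "tool_from_camera" (4x4, takes a point from camera to tool coordinates, whose origin is the TCP and whose axes are the flange's). Camera axes: x right, y down, z forward; pixel columns grow to the right and rows downward; lengths in m; the calibration is good to about 2 mm. A picture is of the moment at which its call begins: read the wrist's pose just before it. There is no depth.
- order.close_job(): hands the job in; it is judged then, once.
Trained networks look in the newest picture that a camera, given by its name, has taken for a name from the list of things; names that differ only in an ending like _2 or _b are one class to them, and where a whole thing is asked for, a point or a joint stands for the part that bears it (a point fixed in the world has none). Each returns a list of dicts, best first, with "confidence" (0 to 1); they miss things now and then, are a little off and sometimes report something else, mostly with a low value. They report only what shows in the picture. A call takes as long as a camera call.
- optics.boxes_of(camera, name): "extent" ([centre column, centre row, width, height] as shares, 0 to 1, of the picture: columns of its width, rows of its height, round what is visible of it).
The state is a dict: "time_s": time; "qpos": joint angles; "joint_velocities": joint speeds; "joint_efforts": joint torques, N m; "tool_pos": TCP position; "ee_rot": TCP orientation; "ft_force": force on the tool from outside, world axes, zero at the start; "moment": the same for the moment, N m; "opening": finger opening in m; "finger_force": force on a finger pad.
Only numpy, scipy, OpenCV 4.12 (cv2) and the standard library are available. Lean on these libraries where they do the work, as an engineer would, in place of code of your own. Each camera call takes 0.05 s, during which the arm holds its last target. There are 200 camera calls.

TASK

With the tips of your fingers, sweep the four square brass blanks that lie on the cutting board across it and over its edge into the plain steel tray that stands against it, so that all four end up inside the tray. Only push them along: do not pinch them, press hard on them or lift them. Leave the tray and everything else on the board and table where it stands.

Things in the scene. Friction and masses are not known exactly. Their poses are not given: they have to be found in the camera images.
- board: Thick wooden cutting board lying on the table, turned up to 9 degrees either way, 320 x 320 mm, 40 mm thick, no rim; it does not move. Origin: centre of its underside, on the table (z = 0), so its top is 40 mm above the table. x and y run along its edges, x roughly away from the robot and y roughly to the robot's left; the blanks leave over its +y or -y edge, whichever the tray stands at.
- tray: Shallow plain steel tray, one open space with no dividers, 240 mm (x) x 130 mm (y) outside, walls and floor 3 mm, 28 mm high, 0.6 kg, loose. It stands on the table with a long side 2 to 5 mm from the board's +y or -y edge and parallel to it, its rim 12 mm lower than the board's top. Origin: centre of its underside.
- blank1: Square brass blank, 26 x 26 mm, 6 mm thick, about 35 g, lying flat and loose on the cutting board at any yaw; slides freely under a light push and tips over the board's edge once its centre is past it. Origin: centre of its underside; x and y along its sides, z up. One of four alike.
- blank2: Square brass blank, 26 x 26 mm, 6 mm thick, about 35 g, lying flat and loose on the cutting board at any yaw; slides freely under a light push and tips over the board's edge once its centre is past it. Origin: centre of its underside; x and y along its sides, z up. One of four alike.
- blank3: Square brass blank, 26 x 26 mm, 6 mm thick, about 35 g, lying flat and loose on the cutting board at any yaw; slides freely under a light push and tips over the board's edge once its centre is past it. Origin: centre of its underside; x and y along its sides, z up. One of four alike.
- blank4: Square brass blank, 26 x 26 mm, 6 mm thick, about 35 g, lying flat and loose on the cutting board at any yaw; slides freely under a light push and tips over the board's edge once its centre is past it. Origin: centre of its underside; x and y along its sides, z up. One of four alike.
- weight: Round brass scale weight with a knob on top, 28 mm across, 47 mm high, 0.2 kg, standing on the board between the blanks. Must stay. Origin: centre of its underside.
- packet: Square black bound packet of leaf paper with a cream tie round it, 46 x 46 x 30 mm high, 0.09 kg, on the board near its near or far edge. Must stay. Origin: centre of its underside.
- block: Square steel bench block, 50 x 50 x 20 mm high, 0.39 kg, on the board near its other edge (near or far). Must stay. Origin: centre of its underside.
- organiser: Plastic organiser box with six compartments, 240 x 130 mm, 45 mm high, standing 2 to 5 mm from the board's edge across from the tray, its rim 5 mm higher than the board's top. Must stay. Origin: centre of its underside.
- bottle: White plastic bottle, 54 mm across, 100 mm high, on the table to the robot's left, beyond whatever stands at the board's +y edge. Must stay. Origin: centre of its underside.
- bowl: Small plastic bowl, 130 mm across, 50 mm high, on the table to the robot's right, beyond whatever stands at the board's -y edge. Must stay. Origin: centre of its underside.

How it is judged:
At the end, for the whole second after the job is handed in: All four blanks lie at rest inside the steel tray (centre within its walls and not above its rim); the tray has shifted less than 20 mm, and the weight, packet, block, organiser, bottle and bowl less than 15 mm (x of blank1 in the frame of tray between -0.117 and 0.117 m and y of blank1 in the frame of tray between -0.062 and 0.062 m and z of blank1 in the frame of tray between -0.003 and 0.028 m and linear speed of each of blank1, blank2, blank3, blank4 below 0.04 m/s and x of blank2 in the frame of tray between -0.117 and 0.117 m and y of blank2 in the frame of tray between -0.062 and 0.062 m and z of blank2 in the frame of tray between -0.003 and 0.028 m and x of blank3 in the frame of tray between -0.117 and 0.117 m and y of blank3 in the frame of tray between -0.062 and 0.062 m and z of blank3 in the frame of tray between -0.003 and 0.028 m and x of blank4 in the frame of tray between -0.117 and 0.117 m and y of blank4 in the frame of tray between -0.062 and 0.062 m and z of blank4 in the frame of tray between -0.003 and 0.028 m and distance of each of weight, packet, block, organiser, bottle, bowl from where it was at the start of the episode below 0.015 m and distance of tray from where it was at the start of the episode below 0.02 m); the robot touches nothing.
It fails at once if a brass blank is lifted or carried (rises more than 15 mm above the board's top) (height (world z) of any of blank1, blank2, blank3, blank4 above 0.055 m).
It fails at once if a brass blank is pinched, or pressed hard (more than 15 N between it and the fingers) (contact force between the fingers and blank1 above 15 N or contact force between the fingers and blank2 above 15 N or contact force between the fingers and blank3 above 15 N or contact force between the fingers and blank4 above 15 N).
It fails at once if something other than the blanks is shifted (the weight, packet, block, organiser, bottle or bowl by more than 15 mm, the tray by more than 20 mm) (distance of any of weight, packet, block, organiser, bottle, bowl from where it was at the start of the episode above 0.015 m or distance of tray from where it was at the start of the episode above 0.02 m).
It also fails if it takes over 64 s, if anything falls off the work surface, if the arm or the gripper's body presses on something with over 40 N, if the wrist force passes 120 N, or if a joint passes its speed limit or range.

## Working session

There is one attempt and no reset: what is moved stays moved. The work goes in short steps, Python scripts to look and compute and a shell command to move; the robot and the scene stay as the last step left them, time stands still between calls to the robot, and variables do not carry over. Pictures are saved under pics/ and viewed, at most 10 in all, crops included, and the job is handed in when it is done.

```bash
mkdir -p pics
cat > h.py <<'E'
import numpy as np, cv2
from station import readout, optics, order
from scipy.spatial.transform import Rotation as R
def cap(n,save=None):
    o=readout.get_obs(); c=optics.capture(n)
    if save: cv2.imwrite('pics/'+save,c['frame'])
    if 'extrinsics' in c: T=np.array(c['extrinsics'])
    else:
        W=np.eye(4);W[:3,:3]=R.from_quat(o['ee_rot']).as_matrix();W[:3,3]=o['tool_pos'];T=W@np.array(c['tool_from_camera'])
    f=200/np.tan(np.radians(c['vertical_fov'])/2)
    return c,T,f
def ray(c,T,f,u,v,z):
    d=T[:3,:3]@np.array([(u-c['cx'])/f,(v-c['cy'])/f,1.]); p=T[:3,3]
    return p+d*(z-p[2])/d[2]
def proj(c,T,f,P):
    q=T[:3,:3].T@(np.array(P)-T[:3,3]); return q[0]/q[2]*f+c['cx'],q[1]/q[2]*f+c['cy']
def rectify(c,T,f,z,x0=.3,x1=.85,y0=-.4,y1=.4,s=1000):
    # top view at height z: row = (x1-x)*s, col=(y1-y)*s
    w=int((y1-y0)*s);h=int((x1-x0)*s)
    src=np.float32([proj(c,T,f,p) for p in [(x1,y1,z),(x1,y0,z),(x0,y0,z),(x0,y1,z)]])
    M=cv2.getPerspectiveTransform(src,np.float32([[0,0],[w,0],[w,h],[0,h]]))
    return cv2.warpPerspective(c['frame'],M,(w,h))
E
python3 - <<'E'
from h import *
o=readout.get_obs();print(o['tool_pos'],o['ee_rot'],o['time_s'],o['opening'])
hs=dict(blank1=.046,weight=.02,packet=.07,block=.06,tray=.028,organiser=.045,bottle=.05,bowl=.05,board=.04)
for n in ['scene','wrist']:
    c,T,f=cap(n,n+'0.png'); print(n,T[:3,3].round(3),f)
    for k,z in hs.items():
        for b in optics.boxes_of(n,k)[:5]:
            e=np.array(b['extent'])*[640,400,640,400]
            print(k,round(b['confidence'],2),e.round(),ray(c,T,f,e[0],e[1],z).round(3)[:2])
E
```

```text
[5.74192981e-01 1.00712934e-04 2.04302325e-01] [ 7.07115851e-01  7.07096797e-01 -6.77028662e-04 -9.13666722e-04] 0.0 0.0937769120785942
scene [0.988 0.595 0.536] 363.28777743907654
blank1 0.67 [314. 230.  11.  12.] [0.612 0.06 ]
blank1 0.66 [281. 202.  11.   4.] [ 0.61  -0.086]
blank1 0.64 [359. 218.  16.  14.] [0.503 0.089]
blank1 0.44 [319. 190.  15.   7.] [ 0.499 -0.073]
weight 0.75 [313. 206.   9.  22.] [ 0.533 -0.056]
packet 0.66 [274. 226.  30.  26.] [0.69  0.019]
block 0.95 [372. 202.  28.  20.] [0.447 0.072]
block 0.42 [268. 181.  92.  36.] [ 0.592 -0.181]
tray 0.97 [270. 183.  91.  36.] [ 0.567 -0.22 ]
organiser 0.82 [370. 279. 135. 100.] [0.621 0.248]
bottle 0.64 [487. 329.  42.  60.] [0.553 0.447]
bowl 0.67 [242. 151.  39.  24.] [ 0.549 -0.422]
board 0.72 [323. 228. 178. 114.] [0.588 0.058]
wrist [0.574 0.08  0.384] 347.86767189891174
blank1 0.82 [244. 264.  20.  30.] [ 0.495 -0.085]
blank1 0.82 [239. 104.  35.  41.] [0.5   0.079]
blank1 0.78 [359. 131.  36.  34.] [0.613 0.054]
blank1 0.69 [348. 269.  31.  28.] [ 0.606 -0.09 ]
blank1 0.65 [295. 362. 188.  76.] [ 0.547 -0.21 ]
weight 0.95 [300. 204.  30.  33.] [ 0.555 -0.027]
block 0.67 [170. 128.  67.  67.] [0.439 0.058]
tray 0.68 [295. 361. 194.  75.] [ 0.545 -0.225]
organiser 0.92 [333.  19. 278.  38.] [0.587 0.151]
bottle 0.3 [308. 175. 351. 327.] [0.564 0.012]
board 0.7 [308. 175. 352. 321.] [0.564 0.011]
```

Run:
```python
from h import *
c,T,f=cap('wrist')
im=rectify(c,T,f,.04,.38,.76,-.30,.20,1600)
for i in range(11):
    y=.2-.05*i; u=int((.2-y)*1600); cv2.line(im,(u,0),(u,608),(255,0,0) if abs(y)>1e-6 else (0,0,255),1)
for x in np.arange(.4,.76,.05):
    v=int((.76-x)*1600); cv2.line(im,(0,v),(800,v),(255,0,0),1)
cv2.imwrite('pics/rect0.png',im[:600])
```

```text
(no output)
```

View pics/rect0.png

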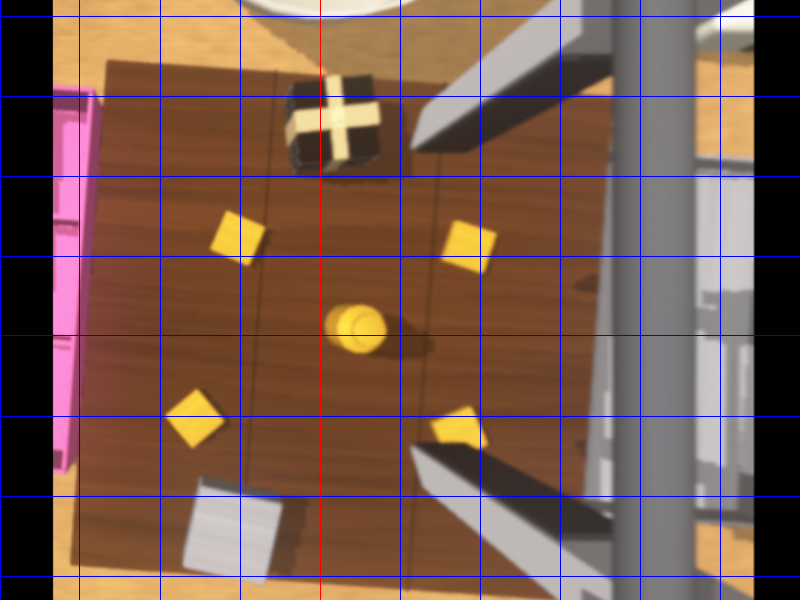

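View pics/wrist0.png

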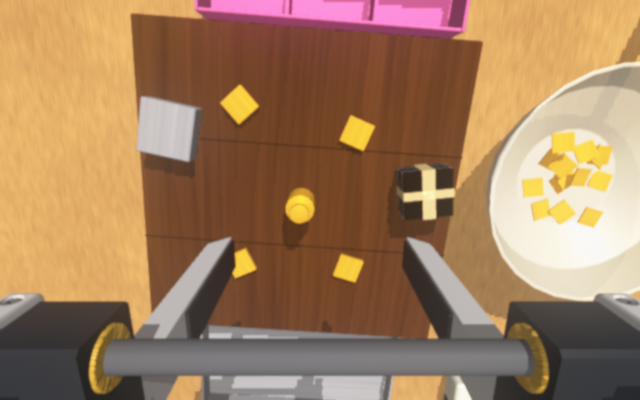

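The wrist views show the board turned about -4°, with the tray at -y. Rectified blank positions are A (238,238), B (195,418), C (469,247) and D (~461,435, partly behind a finger). The weight base is near (345,326). Next I'll check where the tray ends.

```bash
python3 - <<'E'
from h import *
c,T,f=cap('scene'); 
im=rectify(c,T,f,.028,.38,.74,-.38,.12,1600)
for i in range(11):
    u=80*i; cv2.line(im,(u,0),(u,608),(255,0,0),1)
for x in np.arange(.4,.74,.05):
    v=int((.74-x)*1600); cv2.line(im,(0,v),(800,v),(255,0,0),1)
cv2.imwrite('pics/rect1.png',im)
E
python3 -m handwheel '[{"rz":4},{"rz":4},{"rz":4}]' 0.13
```

```text
schema error: expected keys dx, dy, dz, rx, ry, rz
```

View pics/rect1.png

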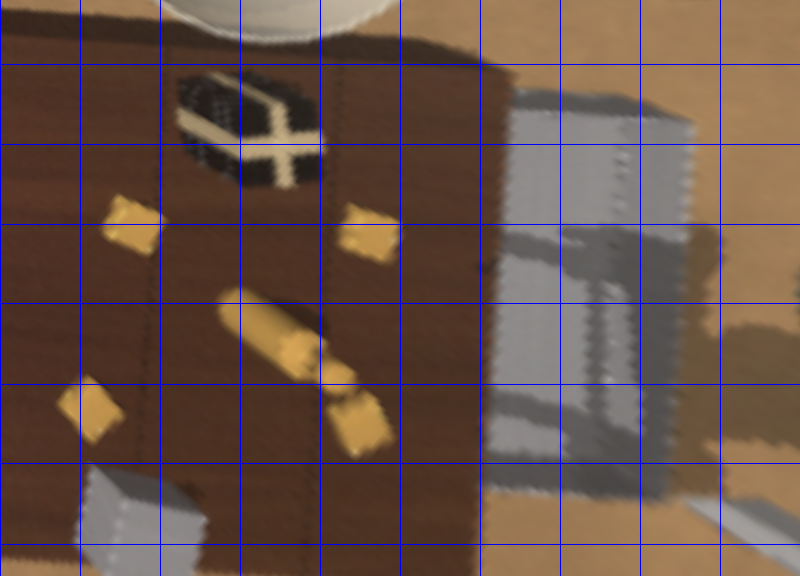

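Tray spans x ≈ 0.435–0.67 (far rim corners at pixels (695,122) and (665,500)), so straight pushes along the board's -y will land inside. I'll turn the tool to match the board, narrow the fingers and start with C.

```bash
python3 -m handwheel '[{"dx":0,"dy":0,"dz":0,"rx":0,"ry":0,"rz":4},{"dx":0,"dy":0,"dz":0,"rx":0,"ry":0,"rz":4}]' 0.13
python3 -m handwheel '[{"dx":-20,"dy":12,"dz":30,"rx":0,"ry":0,"rz":0},{"dx":-40,"dy":25,"dz":60,"rx":0,"ry":0,"rz":0},{"dx":-53,"dy":36,"dz":90,"rx":0,"ry":0,"rz":0},{"dx":-53,"dy":36,"dz":110,"rx":0,"ry":0,"rz":0},{"dx":-53,"dy":36,"dz":120,"rx":0,"ry":0,"rz":0}]' 0.13
python3 -m handwheel '[{"dx":0,"dy":0,"dz":0,"rx":0,"ry":0,"rz":0},{"dx":0,"dy":0,"dz":0,"rx":0,"ry":0,"rz":0},{"dx":0,"dy":0,"dz":0,"rx":0,"ry":0,"rz":0}]' 0.13
python3 - <<'E'
from h import *
o=readout.get_obs();print(o['tool_pos'],R.from_quat(o['ee_rot']).as_matrix().round(3).tolist())
c,T,f=cap('wrist','w1.png')
for b in optics.boxes_of('wrist','blank1')+optics.boxes_of('wrist','weight'):
    e=np.array(b['extent'])*[640,400,640,400]; print(round(b['confidence'],2),e.round(),ray(c,T,f,e[0],e[1],.046).round(3)[:2])
E
```

```text
time_s: 1.27
tool_pos: [0.575, -0.0, 0.2054]
ee_rot: [0.732, 0.682, 0.0, -0.0]
ft_force: [0.3, -0.0, 0.1]
opening: 0.0842
finger_force: 0.0
time_s: 1.68
tool_pos: [0.6051, -0.0558, 0.0816]
ee_rot: [0.731, 0.682, -0.002, -0.003]
ft_force: [-0.7, -0.2, -0.9]
opening: 0.0509
finger_force: 0.0
time_s: 1.93
tool_pos: [0.6085, -0.0552, 0.0874]
ee_rot: [0.731, 0.682, 0.001, 0.001]
ft_force: [0.4, 0.1, 1.4]
opening: 0.031
finger_force: 0.0
[ 0.60850889 -0.05518736  0.08739657] [[0.069, 0.998, 0.003], [0.998, -0.069, -0.001], [-0.0, 0.003, -1.0]]
0.98 [116.  28.  64.  56.] [0.501 0.074]
0.9 [157. 274.  50.  46.] [ 0.493 -0.082]
0.7 [315.  55.  56.  61.] [0.613 0.052]
0.61 [321. 274.  47.  43.] [ 0.607 -0.09 ]
0.57 [229. 181.  59.  53.] [ 0.553 -0.019]
```

View pics/w1.png

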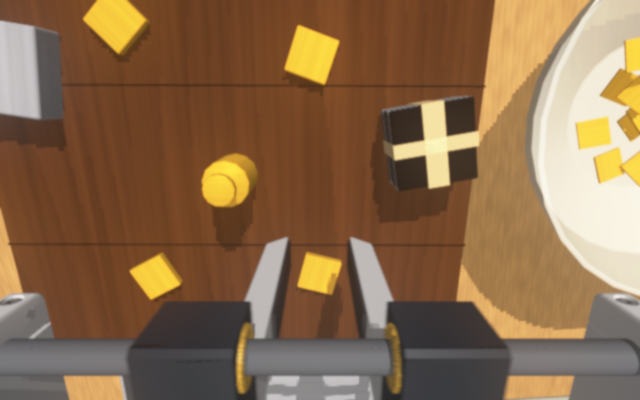

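The fingers straddle C's column (C at pixel 320,273) and the path is clear. They're still closing, so I'll finish that, lower to about 3 mm above the board, and push.

```bash
python3 -m handwheel '[{"dx":0,"dy":0,"dz":0,"rx":0,"ry":0,"rz":0},{"dx":0,"dy":0,"dz":0,"rx":0,"ry":0,"rz":0},{"dx":0,"dy":0,"dz":10,"rx":0,"ry":0,"rz":0},{"dx":0,"dy":0,"dz":20,"rx":0,"ry":0,"rz":0},{"dx":0,"dy":0,"dz":30,"rx":0,"ry":0,"rz":0}]' 0.13
python3 -m handwheel '[{"dx":0,"dy":0,"dz":5,"rx":0,"ry":0,"rz":0},{"dx":0,"dy":0,"dz":9,"rx":0,"ry":0,"rz":0},{"dx":0,"dy":0,"dz":12,"rx":0,"ry":0,"rz":0},{"dx":0,"dy":0,"dz":12,"rx":0,"ry":0,"rz":0},{"dx":0,"dy":0,"dz":12,"rx":0,"ry":0,"rz":0}]' 0.13
```

```text
time_s: 2.5
tool_pos: [0.6068, -0.0553, 0.0542]
ee_rot: [0.731, 0.682, -0.0, -0.0]
ft_force: [0.1, -0.6, -0.2]
opening: 0.0121
finger_force: 0.0
time_s: 2.92
tool_pos: [0.6073, -0.0554, 0.0433]
ee_rot: [0.731, 0.682, -0.0, -0.0]
ft_force: [0.6, 0.4, -0.1]
opening: 0.0121
finger_force: 0.0
```

```bash
python3 -m handwheel '[{"dx":-4,"dy":0,"dz":0,"rx":0,"ry":0,"rz":0},{"dx":-8,"dy":0,"dz":0,"rx":0,"ry":0,"rz":0},{"dx":-12,"dy":0,"dz":0,"rx":0,"ry":0,"rz":0},{"dx":-16,"dy":0,"dz":0,"rx":0,"ry":0,"rz":0},{"dx":-20,"dy":0,"dz":0,"rx":0,"ry":0,"rz":0}]'
python3 -m handwheel '[{"dx":-5,"dy":0,"dz":0,"rx":0,"ry":0,"rz":0},{"dx":-10,"dy":0,"dz":0,"rx":0,"ry":0,"rz":0},{"dx":-15,"dy":0,"dz":0,"rx":0,"ry":0,"rz":0},{"dx":-20,"dy":0,"dz":0,"rx":0,"ry":0,"rz":0},{"dx":-25,"dy":0,"dz":0,"rx":0,"ry":0,"rz":0}]'
python3 -m handwheel '[{"dx":-5,"dy":0,"dz":0,"rx":0,"ry":0,"rz":0},{"dx":-10,"dy":0,"dz":0,"rx":0,"ry":0,"rz":0},{"dx":-15,"dy":0,"dz":0,"rx":0,"ry":0,"rz":0},{"dx":-20,"dy":0,"dz":0,"rx":0,"ry":0,"rz":0},{"dx":-25,"dy":0,"dz":0,"rx":0,"ry":0,"rz":0}]'
python3 - <<'E'
from h import *
c,T,f=cap('scene','s1.png')
im=c['frame'][130:300,200:440]; cv2.imwrite('pics/s1c.png',cv2.resize(im,None,fx=3,fy=3,interpolation=cv2.INTER_CUBIC))
E
```

```text
time_s: 3.33
tool_pos: [0.6059, -0.0759, 0.0437]
ee_rot: [0.731, 0.682, 0.0, 0.0]
ft_force: [0.4, 1.1, 1.0]
opening: 0.0123
finger_force: 0.2
time_s: 3.75
tool_pos: [0.6041, -0.1009, 0.0435]
ee_rot: [0.731, 0.682, 0.0, 0.0]
ft_force: [0.0, 0.1, 0.9]
opening: 0.0121
finger_force: 0.3
time_s: 4.17
tool_pos: [0.6023, -0.1257, 0.0435]
ee_rot: [0.731, 0.682, -0.0, 0.0]
ft_force: [-0.1, 1.5, -0.1]
opening: 0.0125
finger_force: 0.3
```

View pics/s1c.png

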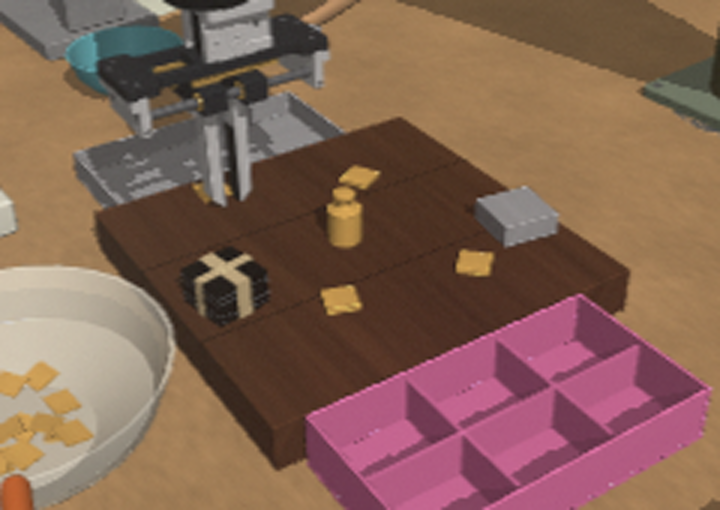

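C is being pushed ahead of the fingers (215,190 in the crop), close to the edge. I'll carry on over it.

```bash
python3 -m handwheel '[{"dx":-5,"dy":0,"dz":0,"rx":0,"ry":0,"rz":0},{"dx":-10,"dy":0,"dz":0,"rx":0,"ry":0,"rz":0},{"dx":-15,"dy":0,"dz":0,"rx":0,"ry":0,"rz":0},{"dx":-20,"dy":0,"dz":0,"rx":0,"ry":0,"rz":0},{"dx":-25,"dy":0,"dz":0,"rx":0,"ry":0,"rz":0}]'
python3 -m handwheel '[{"dx":-6,"dy":0,"dz":0,"rx":0,"ry":0,"rz":0},{"dx":-12,"dy":0,"dz":0,"rx":0,"ry":0,"rz":0},{"dx":-18,"dy":0,"dz":0,"rx":0,"ry":0,"rz":0},{"dx":-24,"dy":0,"dz":0,"rx":0,"ry":0,"rz":0},{"dx":-30,"dy":0,"dz":0,"rx":0,"ry":0,"rz":0}]'
python3 -m handwheel '[{"dx":0,"dy":0,"dz":0,"rx":0,"ry":0,"rz":0},{"dx":0,"dy":0,"dz":0,"rx":0,"ry":0,"rz":0},{"dx":0,"dy":0,"dz":0,"rx":0,"ry":0,"rz":0}]'
python3 - <<'E'
from h import *
c,T,f=cap('side','side1.png'); print(T[:3,3])
im=c['frame'];print([b for b in optics.boxes_of('side','blank1')])
c,T,f=cap('scene','s2.png')
for b in optics.boxes_of('scene','blank1'):
    e=np.array(b['extent'])*[640,400,640,400]; print(round(b['confidence'],2),e.round(),ray(c,T,f,e[0],e[1],.046).round(3)[:2],ray(c,T,f,e[0],e[1],.01).round(3)[:2])
im=np.vstack([im,c['frame']]);cv2.imwrite('pics/both.png',cv2.resize(im,(480,600),interpolation=cv2.INTER_AREA))
E
```

```text
time_s: 4.63
tool_pos: [0.6005, -0.1507, 0.0434]
ee_rot: [0.731, 0.682, -0.0, -0.0]
ft_force: [1.0, 0.1, 0.0]
opening: 0.0122
finger_force: 0.1
time_s: 5.05
tool_pos: [0.5984, -0.1809, 0.0434]
ee_rot: [0.731, 0.682, -0.0, 0.0]
ft_force: [-0.6, 0.5, -0.1]
opening: 0.0123
finger_force: 0.0
time_s: 5.3
tool_pos: [0.5984, -0.18, 0.0434]
ee_rot: [0.731, 0.682, 0.0, -0.0]
ft_force: [0.3, -0.1, -0.7]
opening: 0.012
finger_force: 0.0
[-0.06178614  0.79825701  1.32227192]
[{'extent': [0.5601, 0.5024, 0.0127, 0.0118], 'confidence': 0.45}]
0.63 [312. 229.  13.  13.] [0.614 0.055] [0.587 0.015]
0.53 [318. 189.  11.   6.] [ 0.499 -0.079] [ 0.463 -0.129]
```

View pics/both.png

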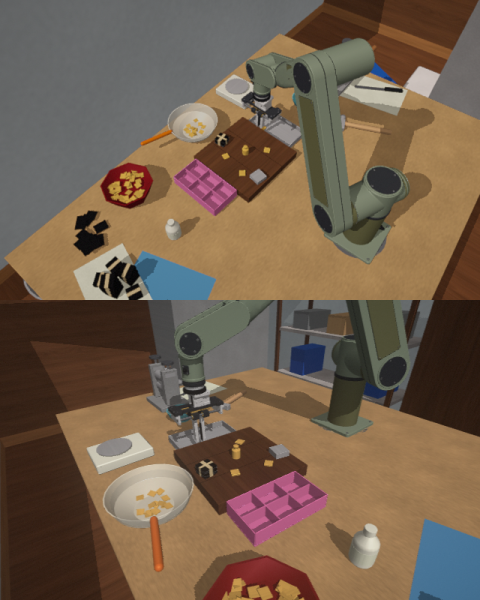

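C has left the board in both views. I'll raise, go back behind A, and check the tray from there.

```bash
python3 -m handwheel '[{"dx":0,"dy":0,"dz":-20,"rx":0,"ry":0,"rz":0},{"dx":10,"dy":0,"dz":-45,"rx":0,"ry":0,"rz":0},{"dx":40,"dy":0,"dz":-50,"rx":0,"ry":0,"rz":0},{"dx":70,"dy":0,"dz":-50,"rx":0,"ry":0,"rz":0},{"dx":100,"dy":0,"dz":-50,"rx":0,"ry":0,"rz":0}]'
python3 -m handwheel '[{"dx":35,"dy":0,"dz":0,"rx":0,"ry":0,"rz":0},{"dx":70,"dy":0,"dz":0,"rx":0,"ry":0,"rz":0},{"dx":105,"dy":0,"dz":0,"rx":0,"ry":0,"rz":0},{"dx":140,"dy":-1,"dz":0,"rx":0,"ry":0,"rz":0},{"dx":170,"dy":-2,"dz":0,"rx":0,"ry":0,"rz":0}]'
python3 -m handwheel '[{"dx":0,"dy":0,"dz":0,"rx":0,"ry":0,"rz":0},{"dx":0,"dy":0,"dz":15,"rx":0,"ry":0,"rz":0},{"dx":0,"dy":0,"dz":30,"rx":0,"ry":0,"rz":0},{"dx":0,"dy":0,"dz":40,"rx":0,"ry":0,"rz":0},{"dx":0,"dy":0,"dz":45,"rx":0,"ry":0,"rz":0}]'
python3 -m handwheel '[{"dx":0,"dy":0,"dz":3,"rx":0,"ry":0,"rz":0},{"dx":0,"dy":0,"dz":5,"rx":0,"ry":0,"rz":0},{"dx":0,"dy":0,"dz":5,"rx":0,"ry":0,"rz":0}]'
python3 - <<'E'
from h import *
c,T,f=cap('scene','s3.png')
for b in optics.boxes_of('scene','blank1'):
    e=np.array(b['extent'])*[640,400,640,400]; print(round(b['confidence'],2),e.round(),ray(c,T,f,e[0],e[1],.046).round(3)[:2],ray(c,T,f,e[0],e[1],.01).round(3)[:2])
im=c['frame'][130:280,200:420]; cv2.imwrite('pics/s3c.png',cv2.resize(im,None,fx=3,fy=3,interpolation=cv2.INTER_CUBIC))
E
```

```text
time_s: 5.92
tool_pos: [0.6063, -0.0796, 0.0948]
ee_rot: [0.732, 0.682, 0.001, 0.001]
ft_force: [-0.2, 0.5, -0.4]
opening: 0.0122
finger_force: 0.0
time_s: 6.33
tool_pos: [0.6151, 0.092, 0.0936]
ee_rot: [0.731, 0.682, 0.0, -0.0]
ft_force: [-0.4, -0.2, 0.2]
opening: 0.0123
finger_force: 0.0
time_s: 6.75
tool_pos: [0.6139, 0.089, 0.0465]
ee_rot: [0.731, 0.682, -0.001, -0.001]
ft_force: [-1.3, 0.1, 0.1]
opening: 0.0122
finger_force: 0.0
time_s: 7.0
tool_pos: [0.6155, 0.089, 0.0435]
ee_rot: [0.732, 0.682, 0.0, 0.0]
ft_force: [0.0, -0.2, -0.3]
opening: 0.0123
finger_force: 0.0
0.58 [357. 219.  15.  10.] [0.508 0.086] [0.473 0.049]
0.38 [311. 231.   3.  12.] [0.621 0.057] [0.594 0.018]
```

View pics/s3c.png

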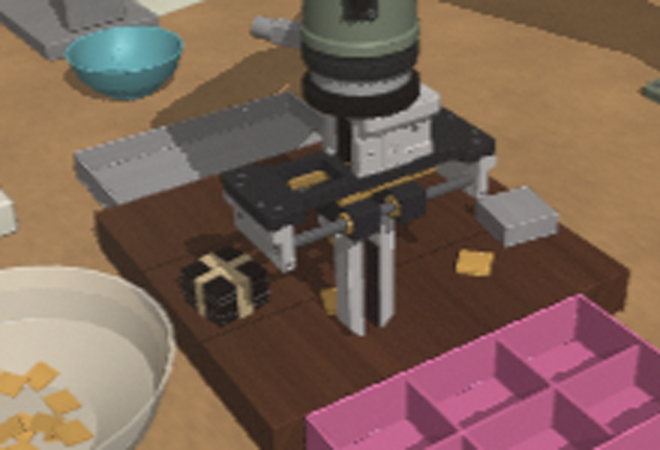

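C isn't on the board, and the near tray wall hides it here; I'll verify later from the wrist. A (crop 330,300) is just in front of the fingers, so I'll push it halfway and check.

```bash
python3 -m handwheel '[{"dx":-4,"dy":0,"dz":0,"rx":0,"ry":0,"rz":0},{"dx":-8,"dy":0,"dz":0,"rx":0,"ry":0,"rz":0},{"dx":-12,"dy":0,"dz":0,"rx":0,"ry":0,"rz":0},{"dx":-16,"dy":0,"dz":0,"rx":0,"ry":0,"rz":0},{"dx":-20,"dy":0,"dz":0,"rx":0,"ry":0,"rz":0}]'
python3 -m handwheel '[{"dx":-6,"dy":0,"dz":0,"rx":0,"ry":0,"rz":0},{"dx":-12,"dy":0,"dz":0,"rx":0,"ry":0,"rz":0},{"dx":-18,"dy":0,"dz":0,"rx":0,"ry":0,"rz":0},{"dx":-24,"dy":0,"dz":0,"rx":0,"ry":0,"rz":0},{"dx":-30,"dy":0,"dz":0,"rx":0,"ry":0,"rz":0}]'
python3 -m handwheel '[{"dx":-6,"dy":0,"dz":0,"rx":0,"ry":0,"rz":0},{"dx":-12,"dy":0,"dz":0,"rx":0,"ry":0,"rz":0},{"dx":-18,"dy":0,"dz":0,"rx":0,"ry":0,"rz":0},{"dx":-24,"dy":0,"dz":0,"rx":0,"ry":0,"rz":0},{"dx":-30,"dy":0,"dz":0,"rx":0,"ry":0,"rz":0}]'
python3 -m handwheel '[{"dx":-6,"dy":0,"dz":0,"rx":0,"ry":0,"rz":0},{"dx":-12,"dy":0,"dz":0,"rx":0,"ry":0,"rz":0},{"dx":-18,"dy":0,"dz":0,"rx":0,"ry":0,"rz":0},{"dx":-24,"dy":0,"dz":0,"rx":0,"ry":0,"rz":0},{"dx":-30,"dy":0,"dz":0,"rx":0,"ry":0,"rz":0}]'
python3 - <<'E'
from h import *
print(readout.get_obs()['tool_pos'])
for n in ['scene','wrist']:
  c,T,f=cap(n,n+'4.png')
  for b in optics.boxes_of(n,'blank1'):
    e=np.array(b['extent'])*[640,400,640,400]; print(round(b['confidence'],2),e.round(),ray(c,T,f,e[0],e[1],.046).round(3)[:2])
E
```

```text
time_s: 7.52
tool_pos: [0.614, 0.0689, 0.0436]
ee_rot: [0.731, 0.682, 0.0, 0.0]
ft_force: [-0.4, 1.0, -0.6]
opening: 0.0125
finger_force: 0.1
time_s: 7.93
tool_pos: [0.6119, 0.0388, 0.0435]
ee_rot: [0.731, 0.682, 0.0, 0.0]
ft_force: [-0.1, -0.3, -0.5]
opening: 0.0127
finger_force: 0.2
time_s: 8.35
tool_pos: [0.6097, 0.009, 0.0434]
ee_rot: [0.731, 0.682, -0.0, -0.0]
ft_force: [-0.7, 1.4, 1.0]
opening: 0.0122
finger_force: 0.2
time_s: 8.77
tool_pos: [0.6076, -0.0209, 0.0435]
ee_rot: [0.731, 0.682, -0.0, -0.0]
ft_force: [-0.6, 0.5, -0.1]
opening: 0.0122
finger_force: 0.2
[ 0.60760671 -0.02093968  0.04346254]
0.66 [358. 220.   9.   5.] [0.51  0.094]
0.5 [316. 189.  10.   7.] [ 0.503 -0.082]
0.91 [86. 77. 75. 79.] [0.503 0.078]
0.86 [324. 289.  29.  43.] [ 0.609 -0.043]
0.68 [138. 359.  19.  51.] [ 0.494 -0.082]
```

A is centred in front of the fingers (detected at 0.609, -0.043), so I'll carry on over the edge.

```bash
python3 -m handwheel '[{"dx":-6,"dy":0,"dz":0,"rx":0,"ry":0,"rz":0},{"dx":-12,"dy":0,"dz":0,"rx":0,"ry":0,"rz":0},{"dx":-18,"dy":0,"dz":0,"rx":0,"ry":0,"rz":0},{"dx":-24,"dy":0,"dz":0,"rx":0,"ry":0,"rz":0},{"dx":-30,"dy":0,"dz":0,"rx":0,"ry":0,"rz":0}]'
python3 -m handwheel '[{"dx":-6,"dy":0,"dz":0,"rx":0,"ry":0,"rz":0},{"dx":-12,"dy":0,"dz":0,"rx":0,"ry":0,"rz":0},{"dx":-18,"dy":0,"dz":0,"rx":0,"ry":0,"rz":0},{"dx":-24,"dy":0,"dz":0,"rx":0,"ry":0,"rz":0},{"dx":-30,"dy":0,"dz":0,"rx":0,"ry":0,"rz":0}]'
python3 -m handwheel '[{"dx":-6,"dy":0,"dz":0,"rx":0,"ry":0,"rz":0},{"dx":-12,"dy":0,"dz":0,"rx":0,"ry":0,"rz":0},{"dx":-18,"dy":0,"dz":0,"rx":0,"ry":0,"rz":0},{"dx":-24,"dy":0,"dz":0,"rx":0,"ry":0,"rz":0},{"dx":-30,"dy":0,"dz":0,"rx":0,"ry":0,"rz":0}]'
python3 -m handwheel '[{"dx":-6,"dy":0,"dz":0,"rx":0,"ry":0,"rz":0},{"dx":-12,"dy":0,"dz":0,"rx":0,"ry":0,"rz":0},{"dx":-18,"dy":0,"dz":0,"rx":0,"ry":0,"rz":0},{"dx":-24,"dy":0,"dz":0,"rx":0,"ry":0,"rz":0},{"dx":-30,"dy":0,"dz":0,"rx":0,"ry":0,"rz":0}]'
python3 -m handwheel '[{"dx":-8,"dy":0,"dz":0,"rx":0,"ry":0,"rz":0},{"dx":-16,"dy":0,"dz":0,"rx":0,"ry":0,"rz":0},{"dx":-24,"dy":0,"dz":0,"rx":0,"ry":0,"rz":0},{"dx":-32,"dy":0,"dz":0,"rx":0,"ry":0,"rz":0},{"dx":-40,"dy":0,"dz":0,"rx":0,"ry":0,"rz":0}]'
python3 - <<'E'
from h import *
print(readout.get_obs()['tool_pos'])
for n in ['scene','side']:
  c,T,f=cap(n,n+'5.png')
  for b in optics.boxes_of(n,'blank1'):
    e=np.array(b['extent'])*[640,400,640,400]; print(round(b['confidence'],2),e.round(),ray(c,T,f,e[0],e[1],.046).round(3)[:2])
E
```

```text
time_s: 9.38
tool_pos: [0.6055, -0.051, 0.0434]
ee_rot: [0.731, 0.682, -0.0, 0.0]
ft_force: [0.5, -0.2, -0.2]
opening: 0.0125
finger_force: 0.1
time_s: 9.8
tool_pos: [0.6034, -0.0809, 0.0435]
ee_rot: [0.731, 0.682, 0.0, 0.0]
ft_force: [-0.2, -0.5, -0.3]
opening: 0.0125
finger_force: 0.1
time_s: 10.22
tool_pos: [0.6013, -0.1107, 0.0435]
ee_rot: [0.731, 0.682, 0.0, -0.0]
ft_force: [-0.9, -0.1, 0.5]
opening: 0.0122
finger_force: 0.1
time_s: 10.63
tool_pos: [0.5992, -0.1406, 0.0435]
ee_rot: [0.731, 0.682, -0.0, 0.0]
ft_force: [0.1, 1.0, 0.3]
opening: 0.0121
finger_force: 0.1
time_s: 11.05
tool_pos: [0.5964, -0.1809, 0.0435]
ee_rot: [0.731, 0.682, -0.0, 0.0]
ft_force: [0.8, 0.5, 0.8]
opening: 0.0125
finger_force: 0.0
[ 0.59644018 -0.1809458   0.04346778]
0.39 [317. 189.  10.   7.] [ 0.498 -0.083]
0.19 [322. 227. 178. 118.] [0.593 0.062]
0.45 [357. 200.   7.   5.] [ 0.486 -0.085]
```

Next is D at about (0.492, -0.084). I'll rise, shift across, and come down behind it.

```bash
python3 -m handwheel '[{"dx":0,"dy":0,"dz":-30,"rx":0,"ry":0,"rz":0},{"dx":10,"dy":0,"dz":-60,"rx":0,"ry":0,"rz":0},{"dx":40,"dy":-10,"dz":-70,"rx":0,"ry":0,"rz":0},{"dx":65,"dy":-38,"dz":-70,"rx":0,"ry":0,"rz":0},{"dx":85,"dy":-65,"dz":-70,"rx":0,"ry":0,"rz":0}]'
python3 -m handwheel '[{"dx":20,"dy":-25,"dz":0,"rx":0,"ry":0,"rz":0},{"dx":42,"dy":-46,"dz":0,"rx":0,"ry":0,"rz":0},{"dx":42,"dy":-46,"dz":20,"rx":0,"ry":0,"rz":0},{"dx":42,"dy":-46,"dz":40,"rx":0,"ry":0,"rz":0},{"dx":42,"dy":-46,"dz":55,"rx":0,"ry":0,"rz":0}]'
python3 -m handwheel '[{"dx":0,"dy":0,"dz":5,"rx":0,"ry":0,"rz":0},{"dx":0,"dy":0,"dz":10,"rx":0,"ry":0,"rz":0},{"dx":0,"dy":0,"dz":15,"rx":0,"ry":0,"rz":0},{"dx":0,"dy":0,"dz":15,"rx":0,"ry":0,"rz":0}]'
python3 - <<'E'
from h import *
print(readout.get_obs()['tool_pos'])
for n in ['scene','wrist']:
  c,T,f=cap(n,n+'6.png')
  for b in optics.boxes_of(n,'blank1')+optics.boxes_of(n,'weight'):
    e=np.array(b['extent'])*[640,400,640,400]; print(round(b['confidence'],2),e.round(),ray(c,T,f,e[0],e[1],.046).round(3)[:2],ray(c,T,f,e[0],e[1],.01).round(3)[:2])
E
```

```text
time_s: 11.67
tool_pos: [0.5384, -0.0891, 0.115]
ee_rot: [0.731, 0.682, 0.001, 0.001]
ft_force: [0.1, 0.1, 0.0]
opening: 0.0121
finger_force: 0.0
time_s: 12.08
tool_pos: [0.4939, -0.0443, 0.0578]
ee_rot: [0.731, 0.683, 0.0, -0.0]
ft_force: [0.1, 0.0, 0.2]
opening: 0.0122
finger_force: 0.0
time_s: 12.42
tool_pos: [0.4946, -0.0455, 0.0431]
ee_rot: [0.731, 0.682, -0.0, -0.0]
ft_force: [0.1, -1.0, 0.4]
opening: 0.0121
finger_force: 0.0
[ 0.49458244 -0.04547358  0.04312601]
0.5 [358. 219.  13.   9.] [0.509 0.09 ] [0.474 0.053]
0.53 [315. 204.  10.  21.] [ 0.547 -0.027] [ 0.514 -0.073]
0.67 [312.  23.  79.  42.] [0.5  0.07] [0.5   0.077]
0.66 [320. 314.  27.  52.] [ 0.493 -0.084] [ 0.491 -0.108]
0.6 [444. 203.  76.  66.] [ 0.563 -0.021] [ 0.575 -0.033]
0.3 [169.  63. 129. 126.] [0.431 0.057] [0.417 0.062]
```

```bash
python3 -m handwheel '[{"dx":-4,"dy":0,"dz":0,"rx":0,"ry":0,"rz":0},{"dx":-8,"dy":0,"dz":0,"rx":0,"ry":0,"rz":0},{"dx":-12,"dy":0,"dz":0,"rx":0,"ry":0,"rz":0},{"dx":-16,"dy":0,"dz":0,"rx":0,"ry":0,"rz":0},{"dx":-20,"dy":0,"dz":0,"rx":0,"ry":0,"rz":0}]'
python3 -m handwheel '[{"dx":-6,"dy":0,"dz":0,"rx":0,"ry":0,"rz":0},{"dx":-12,"dy":0,"dz":0,"rx":0,"ry":0,"rz":0},{"dx":-18,"dy":0,"dz":0,"rx":0,"ry":0,"rz":0},{"dx":-24,"dy":0,"dz":0,"rx":0,"ry":0,"rz":0},{"dx":-30,"dy":0,"dz":0,"rx":0,"ry":0,"rz":0}]'
python3 -m handwheel '[{"dx":-6,"dy":0,"dz":0,"rx":0,"ry":0,"rz":0},{"dx":-12,"dy":0,"dz":0,"rx":0,"ry":0,"rz":0},{"dx":-18,"dy":0,"dz":0,"rx":0,"ry":0,"rz":0},{"dx":-24,"dy":0,"dz":0,"rx":0,"ry":0,"rz":0},{"dx":-30,"dy":0,"dz":0,"rx":0,"ry":0,"rz":0}]'
python3 -m handwheel '[{"dx":-8,"dy":0,"dz":0,"rx":0,"ry":0,"rz":0},{"dx":-16,"dy":0,"dz":0,"rx":0,"ry":0,"rz":0},{"dx":-24,"dy":0,"dz":0,"rx":0,"ry":0,"rz":0},{"dx":-32,"dy":0,"dz":0,"rx":0,"ry":0,"rz":0},{"dx":-40,"dy":0,"dz":0,"rx":0,"ry":0,"rz":0}]'
python3 -m handwheel '[{"dx":-7,"dy":0,"dz":0,"rx":0,"ry":0,"rz":0},{"dx":-7,"dy":0,"dz":0,"rx":0,"ry":0,"rz":0},{"dx":-7,"dy":0,"dz":0,"rx":0,"ry":0,"rz":0}]'
python3 - <<'E'
from h import *
for n in ['scene','side']:
  c,T,f=cap(n,n+'7.png')
  for b in optics.boxes_of(n,'blank1'):
    e=np.array(b['extent'])*[640,400,640,400]; print(round(b['confidence'],2),e.round(),ray(c,T,f,e[0],e[1],.046).round(3)[:2])
E
```

```text
time_s: 13.13
tool_pos: [0.4932, -0.066, 0.0435]
ee_rot: [0.731, 0.682, 0.0, 0.0]
ft_force: [-0.1, 0.1, -0.2]
opening: 0.0118
finger_force: 0.1
time_s: 13.55
tool_pos: [0.4911, -0.0961, 0.0434]
ee_rot: [0.731, 0.682, -0.0, -0.0]
ft_force: [0.5, 0.1, 0.4]
opening: 0.0119
finger_force: 0.2
time_s: 13.97
tool_pos: [0.489, -0.1259, 0.0434]
ee_rot: [0.731, 0.682, -0.0, -0.0]
ft_force: [0.0, 0.7, -0.2]
opening: 0.0122
finger_force: 0.2
time_s: 14.38
tool_pos: [0.4862, -0.1662, 0.0435]
ee_rot: [0.731, 0.682, -0.0, 0.0]
ft_force: [0.1, -0.5, 0.2]
opening: 0.0122
finger_force: 0.0
time_s: 14.63
tool_pos: [0.4857, -0.1727, 0.0434]
ee_rot: [0.732, 0.682, 0.0, -0.0]
ft_force: [0.0, 0.8, -0.0]
opening: 0.0128
finger_force: 0.0
0.55 [357. 218.  14.  11.] [0.507 0.084]
0.63 [324. 230.  10.   9.] [0.498 0.075]
```

Only B is left, at about (0.501, 0.076).

```bash
python3 -m handwheel '[{"dx":0,"dy":0,"dz":-20,"rx":0,"ry":0,"rz":0},{"dx":10,"dy":0,"dz":-45,"rx":0,"ry":0,"rz":0},{"dx":40,"dy":0,"dz":-50,"rx":0,"ry":0,"rz":0},{"dx":75,"dy":0,"dz":-50,"rx":0,"ry":0,"rz":0},{"dx":110,"dy":0,"dz":-50,"rx":0,"ry":0,"rz":0}]'
python3 -m handwheel '[{"dx":36,"dy":0,"dz":0,"rx":0,"ry":0,"rz":0},{"dx":72,"dy":0,"dz":0,"rx":0,"ry":0,"rz":0},{"dx":108,"dy":0,"dz":0,"rx":0,"ry":0,"rz":0},{"dx":144,"dy":-1,"dz":0,"rx":0,"ry":0,"rz":0},{"dx":177,"dy":-2,"dz":0,"rx":0,"ry":0,"rz":0}]'
python3 -m handwheel '[{"dx":0,"dy":0,"dz":0,"rx":0,"ry":0,"rz":0},{"dx":0,"dy":0,"dz":15,"rx":0,"ry":0,"rz":0},{"dx":0,"dy":0,"dz":30,"rx":0,"ry":0,"rz":0},{"dx":0,"dy":0,"dz":40,"rx":0,"ry":0,"rz":0},{"dx":0,"dy":0,"dz":45,"rx":0,"ry":0,"rz":0}]'
python3 -m handwheel '[{"dx":0,"dy":0,"dz":3,"rx":0,"ry":0,"rz":0},{"dx":0,"dy":0,"dz":5,"rx":0,"ry":0,"rz":0},{"dx":0,"dy":0,"dz":5,"rx":0,"ry":0,"rz":0}]'
python3 -m handwheel '[{"dx":-4,"dy":0,"dz":0,"rx":0,"ry":0,"rz":0},{"dx":-8,"dy":0,"dz":0,"rx":0,"ry":0,"rz":0},{"dx":-12,"dy":0,"dz":0,"rx":0,"ry":0,"rz":0},{"dx":-16,"dy":0,"dz":0,"rx":0,"ry":0,"rz":0},{"dx":-20,"dy":0,"dz":0,"rx":0,"ry":0,"rz":0}]'
python3 -m handwheel '[{"dx":-6,"dy":0,"dz":0,"rx":0,"ry":0,"rz":0},{"dx":-12,"dy":0,"dz":0,"rx":0,"ry":0,"rz":0},{"dx":-18,"dy":0,"dz":0,"rx":0,"ry":0,"rz":0},{"dx":-24,"dy":0,"dz":0,"rx":0,"ry":0,"rz":0},{"dx":-30,"dy":0,"dz":0,"rx":0,"ry":0,"rz":0}]'
python3 - <<'E'
from h import *
print(readout.get_obs()['tool_pos'])
for n in ['wrist']:
  c,T,f=cap(n,n+'8.png')
  for b in optics.boxes_of(n,'blank1')+optics.boxes_of(n,'weight'):
    e=np.array(b['extent'])*[640,400,640,400]; print(round(b['confidence'],2),e.round(),ray(c,T,f,e[0],e[1],.046).round(3)[:2])
E
```

```text
time_s: 15.25
tool_pos: [0.4942, -0.0616, 0.0946]
ee_rot: [0.732, 0.681, 0.001, 0.001]
ft_force: [0.2, 0.4, -1.0]
opening: 0.0122
finger_force: 0.0
time_s: 15.67
tool_pos: [0.5034, 0.1167, 0.0936]
ee_rot: [0.731, 0.682, 0.0, -0.0]
ft_force: [-0.0, -0.7, -0.7]
opening: 0.0121
finger_force: 0.0
time_s: 16.08
tool_pos: [0.5023, 0.1139, 0.0468]
ee_rot: [0.731, 0.682, -0.001, -0.001]
ft_force: [-0.2, 0.5, 0.0]
opening: 0.0122
finger_force: 0.0
time_s: 16.33
tool_pos: [0.504, 0.1139, 0.0435]
ee_rot: [0.732, 0.682, 0.0, 0.0]
ft_force: [0.6, 0.5, -0.4]
opening: 0.0123
finger_force: 0.0
time_s: 16.75
tool_pos: [0.5026, 0.0938, 0.0438]
ee_rot: [0.731, 0.682, 0.0, 0.0]
ft_force: [0.3, 0.1, -0.5]
opening: 0.0121
finger_force: 0.1
time_s: 17.17
tool_pos: [0.5003, 0.0637, 0.0435]
ee_rot: [0.731, 0.682, 0.0, 0.0]
ft_force: [-0.2, -0.1, 0.7]
opening: 0.0127
finger_force: 0.2
[0.50028354 0.06369054 0.04347723]
0.98 [320. 284.  23.  60.] [0.499 0.045]
```

B is centred in front of the fingers, so I'll push on and over.

```bash
python3 -m handwheel '[{"dx":-6,"dy":0,"dz":0,"rx":0,"ry":0,"rz":0},{"dx":-12,"dy":0,"dz":0,"rx":0,"ry":0,"rz":0},{"dx":-18,"dy":0,"dz":0,"rx":0,"ry":0,"rz":0},{"dx":-24,"dy":0,"dz":0,"rx":0,"ry":0,"rz":0},{"dx":-30,"dy":0,"dz":0,"rx":0,"ry":0,"rz":0}]'
python3 -m handwheel '[{"dx":-6,"dy":0,"dz":0,"rx":0,"ry":0,"rz":0},{"dx":-12,"dy":0,"dz":0,"rx":0,"ry":0,"rz":0},{"dx":-18,"dy":0,"dz":0,"rx":0,"ry":0,"rz":0},{"dx":-24,"dy":0,"dz":0,"rx":0,"ry":0,"rz":0},{"dx":-30,"dy":0,"dz":0,"rx":0,"ry":0,"rz":0}]'
python3 -m handwheel '[{"dx":-6,"dy":0,"dz":0,"rx":0,"ry":0,"rz":0},{"dx":-12,"dy":0,"dz":0,"rx":0,"ry":0,"rz":0},{"dx":-18,"dy":0,"dz":0,"rx":0,"ry":0,"rz":0},{"dx":-24,"dy":0,"dz":0,"rx":0,"ry":0,"rz":0},{"dx":-30,"dy":0,"dz":0,"rx":0,"ry":0,"rz":0}]'
python3 -m handwheel '[{"dx":-6,"dy":0,"dz":0,"rx":0,"ry":0,"rz":0},{"dx":-12,"dy":0,"dz":0,"rx":0,"ry":0,"rz":0},{"dx":-18,"dy":0,"dz":0,"rx":0,"ry":0,"rz":0},{"dx":-24,"dy":0,"dz":0,"rx":0,"ry":0,"rz":0},{"dx":-30,"dy":0,"dz":0,"rx":0,"ry":0,"rz":0}]'
python3 - <<'E'
from h import *
c,T,f=cap('wrist')
for b in optics.boxes_of('wrist','blank1'):
    e=np.array(b['extent'])*[640,400,640,400]; print(round(b['confidence'],2),e.round(),ray(c,T,f,e[0],e[1],.046).round(3)[:2])
E
python3 -m handwheel '[{"dx":-6,"dy":0,"dz":0,"rx":0,"ry":0,"rz":0},{"dx":-12,"dy":0,"dz":0,"rx":0,"ry":0,"rz":0},{"dx":-18,"dy":0,"dz":0,"rx":0,"ry":0,"rz":0},{"dx":-24,"dy":0,"dz":0,"rx":0,"ry":0,"rz":0},{"dx":-30,"dy":0,"dz":0,"rx":0,"ry":0,"rz":0}]'
python3 -m handwheel '[{"dx":-6,"dy":0,"dz":0,"rx":0,"ry":0,"rz":0},{"dx":-12,"dy":0,"dz":0,"rx":0,"ry":0,"rz":0},{"dx":-18,"dy":0,"dz":0,"rx":0,"ry":0,"rz":0},{"dx":-24,"dy":0,"dz":0,"rx":0,"ry":0,"rz":0},{"dx":-30,"dy":0,"dz":0,"rx":0,"ry":0,"rz":0}]'
python3 -m handwheel '[{"dx":-8,"dy":0,"dz":0,"rx":0,"ry":0,"rz":0},{"dx":-16,"dy":0,"dz":0,"rx":0,"ry":0,"rz":0},{"dx":-24,"dy":0,"dz":0,"rx":0,"ry":0,"rz":0},{"dx":-32,"dy":0,"dz":0,"rx":0,"ry":0,"rz":0},{"dx":-40,"dy":0,"dz":0,"rx":0,"ry":0,"rz":0}]'
python3 -m handwheel '[{"dx":-8,"dy":0,"dz":0,"rx":0,"ry":0,"rz":0},{"dx":-16,"dy":0,"dz":0,"rx":0,"ry":0,"rz":0},{"dx":-18,"dy":0,"dz":0,"rx":0,"ry":0,"rz":0},{"dx":-18,"dy":0,"dz":0,"rx":0,"ry":0,"rz":0},{"dx":-18,"dy":0,"dz":0,"rx":0,"ry":0,"rz":0}]'
```

```text
time_s: 17.73
tool_pos: [0.4981, 0.0338, 0.0434]
ee_rot: [0.731, 0.682, -0.0, -0.0]
ft_force: [-0.5, 0.6, 0.3]
opening: 0.012
finger_force: 0.1
time_s: 18.15
tool_pos: [0.4961, 0.0038, 0.0434]
ee_rot: [0.731, 0.682, -0.0, -0.0]
ft_force: [-0.1, 0.4, 0.7]
opening: 0.0123
finger_force: 0.1
time_s: 18.57
tool_pos: [0.494, -0.026, 0.0434]
ee_rot: [0.731, 0.682, -0.0, 0.0]
ft_force: [-0.5, 0.4, -0.2]
opening: 0.0123
finger_force: 0.1
time_s: 18.98
tool_pos: [0.4919, -0.056, 0.0434]
ee_rot: [0.731, 0.682, -0.0, 0.0]
ft_force: [0.3, -0.8, -0.0]
opening: 0.0125
finger_force: 0.1
0.75 [320. 285.  27.  59.] [ 0.491 -0.075]
time_s: 19.5
tool_pos: [0.4898, -0.0859, 0.0435]
ee_rot: [0.731, 0.682, -0.0, 0.0]
ft_force: [0.2, 0.6, -0.6]
opening: 0.0122
finger_force: 0.1
time_s: 19.92
tool_pos: [0.4877, -0.1158, 0.0434]
ee_rot: [0.731, 0.682, 0.0, -0.0]
ft_force: [0.7, 0.2, -0.7]
opening: 0.0125
finger_force: 0.1
time_s: 20.33
tool_pos: [0.4849, -0.156, 0.0435]
ee_rot: [0.731, 0.682, 0.0, 0.0]
ft_force: [-0.8, 0.4, 0.8]
opening: 0.0121
finger_force: 0.2
time_s: 20.75
tool_pos: [0.4836, -0.1731, 0.0433]
ee_rot: [0.732, 0.682, 0.0, -0.0]
ft_force: [0.0, 0.5, -0.6]
opening: 0.012
finger_force: 0.0
```

Now I'll rise and move out so the wrist camera looks into the tray.

```bash
python3 -m handwheel '[{"dx":0,"dy":5,"dz":-35,"rx":0,"ry":0,"rz":0},{"dx":0,"dy":20,"dz":-70,"rx":0,"ry":0,"rz":0},{"dx":-20,"dy":40,"dz":-100,"rx":0,"ry":0,"rz":0},{"dx":-50,"dy":55,"dz":-120,"rx":0,"ry":0,"rz":0},{"dx":-80,"dy":65,"dz":-130,"rx":0,"ry":0,"rz":0}]'
python3 -m handwheel '[{"dx":-30,"dy":0,"dz":0,"rx":0,"ry":0,"rz":0},{"dx":-60,"dy":0,"dz":0,"rx":0,"ry":0,"rz":0},{"dx":-80,"dy":0,"dz":0,"rx":0,"ry":0,"rz":0},{"dx":-80,"dy":0,"dz":0,"rx":0,"ry":0,"rz":0},{"dx":-80,"dy":0,"dz":0,"rx":0,"ry":0,"rz":0}]'
python3 - <<'E'
from h import *
c,T,f=cap('wrist','w9.png')
for b in optics.boxes_of('wrist','blank1')+optics.boxes_of('wrist','tray'):
    e=np.array(b['extent'])*[640,400,640,400]; print(round(b['confidence'],2),e.round(),ray(c,T,f,e[0],e[1],.008).round(3)[:2])
E
```

```text
time_s: 21.17
tool_pos: [0.5464, -0.2583, 0.178]
ee_rot: [0.73, 0.683, 0.001, 0.004]
ft_force: [0.7, -0.4, 0.3]
opening: 0.0123
finger_force: 0.0
time_s: 21.58
tool_pos: [0.5371, -0.3373, 0.1729]
ee_rot: [0.732, 0.682, 0.0, -0.001]
ft_force: [-0.3, 0.2, 0.0]
opening: 0.0124
finger_force: 0.0
0.88 [247.  42.  39.  45.] [ 0.481 -0.2  ]
0.65 [261.  50.  21.  33.] [ 0.493 -0.208]
0.56 [380.  31.  30.  34.] [ 0.601 -0.2  ]
0.51 [382.  47.  27.  31.] [ 0.604 -0.213]
0.69 [324.  83. 287. 158.] [ 0.549 -0.24 ]
```

View pics/w9.png

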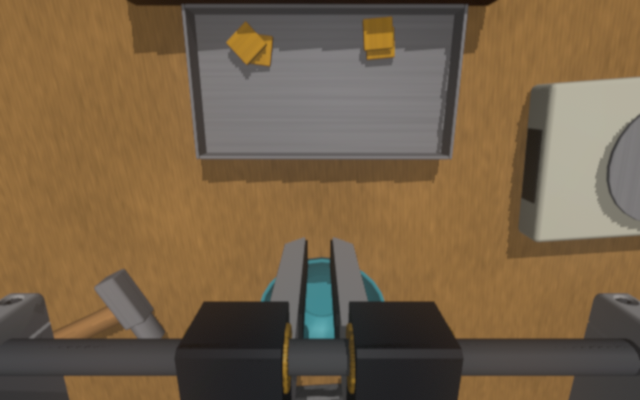

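The picture shows all four blanks inside the tray, in two overlapping pairs at about (250,45) and (380,37), clear of the walls. The arm is touching nothing.

```bash
python3 -c "
from station import order
print(order.close_job())"
```

```text
the job is handed in; nothing more can be done
None
```

All four blanks are in the steel tray, confirmed by the wrist camera before hand-in, and the job was handed in at about 22 s; no verdict came back, and I didn't re-measure whether the tray and other objects had shifted.

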